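# Put the kart's gear selector into first

### The arm

A 6-joint arm with a two-finger parallel gripper is mounted at the origin on the work surface; the furniture and walls round the work are solid. World frame = base frame: x ahead of the robot, y to its left, z up, the work surface at z = 0. Lengths are in m, angles in rad, forces in N, time in s.
With the tool pointing down it reaches from about 0.375 to 0.9 m from the base axis. Payload 3.1 kg.
Tool frame: the origin (TCP) lies between the finger pads; the fingertips stand 8 mm ahead of it and the grasp point (between the pads) lies 11 mm behind it; z points along the fingers, y is the line along which they close (so a half turn about z gives the same grasp; the last joint's range is limited). The gripper opens to 85 mm and grips with 20 to 120 N. Pads are 22 mm wide; open, the fingers measure 114 mm over their backs; the gripper's body (76 mm by 85 mm) begins 54 mm behind the grasp point. The pads swing forward as they close: fully open they stand 13 mm farther back than shut.
Start: joints at [-1.387, 0.527, 1.433, -0, 1.181, -0.178], TCP at [0.221, -0.585, 0.239] pointing down, gripper open.
Joint ranges: [-3.08, 3.08], [-0.75, 2.2], [0.22, 2.44], [-1.43, 4.57], [0, 2.65], [-2.85, 2.85]. Speed limits (rad/s): [2.79, 2.79, 3.14, 3.14, 3.14, 3.14].

### API

Orientations are given as a unit quaternion [x, y, z, w].
In Python, from station import readout, cams, sign_off gives the robot as it stands.
- The arm moves only by the tool send_rows, never from a script. Its argument "commands" is text: rows parted by semicolons, each of 5 numbers parted by spaces: the finger opening in mm, from 0 to 85.4, then the shift along the tool's x, y, z each as a share of 0.02 m, from -1 to 1, then the turn about the tool's z as a share of 4 degrees, from -1 to 1. In form: grip dx dy dz spin; .... A call has 1 to 20 rows; each row shifts and turns the commanded pose from where the row before left it, along the tool's axes as they then stand; what a row does not reach is not made up. A row lasts 1/12 s, in which the tool goes at most 41.7 mm and 7.16 degrees, less where a joint would pass 70% of its speed; a pose out of reach is approached as far as the arm can. A call with a number of a shift or a turn outside -1 to 1 is refused whole. A call with a gripper value outside its range is refused whole. The fingers move at their own pace and stop on an object; "grip_force" is the grip in N (left out, the last holds). Time passes only in rows, so rows that do not move let the fingers close. It gives the time, the measured TCP pose, the force, the opening and the grip force at its end, in the units of the state.
- readout.sense(): the state, without advancing time (a new reading comes with each control period).
- cams.snapshot(name): name is "side" or "top"; returns a dict with "pixels" (420x560x3 uint8, red, green, blue), "intrinsics" (3x3 intrinsics, pixels), "eye" and "rotation" of the camera in the world. Camera axes: x right, y down, z forward; pixel columns grow to the right and rows downward; lengths in m; the calibration is good to about 2 mm. A picture is of the moment at which its call begins. There is no depth.
- sign_off(): hands the job in; it is judged then, once.
The state is a dict: "t": time; "q": joint angles; "qd": joint speeds; "tau": joint torques, N m; "tcp_pos": TCP position; "tool_rot": TCP orientation; "force": force on the tool from outside, world axes, zero at the start; "ft_torque": the same for the moment, N m; "finger_gap": opening from 0.0 (shut) to 1.0 (fully open); "gripper_force": force on a finger pad.
Only numpy, scipy, OpenCV 4.12 (cv2) and the standard library are available. Lean on these libraries where they do the work, as an engineer would, in place of code of your own. Each camera call takes 0.05 s, during which the arm holds its last target. There are 200 camera calls.

### The job

Put the kart's gear selector into first gear, so that its shift cable can be set: first is the slot on the left at the end nearer to you (selector seen with its cable bracket pointing away). Push the lever by its knob through the H-gate, out of whichever position on the right side it stands in, across neutral to the left and then fully home in first, and leave it there. Only push it, without squeezing or forcing it: do not pull the lever up (that is the reverse release), and leave the other things on the table where they are.

Things in the scene. Friction and masses are not known exactly. Their poses are not given: they have to be found in the camera images.
- selector: Gear selector of a kart, fixed: dark steel slab 150 x 124 x 14 mm, two aluminium cheeks, a steel gate plate on top. Origin: centre of the slab's underside, on the table. Its x axis points to the far end (where a small open cable bracket stands on the left), y to its left, z up; turned by up to 0.4 rad against the robot. The lever swings about a pivot 62 mm above the origin.
- gate (a point): Centre of the H-shaped opening, in the gate plate's upper face (90 x 80 mm, 137 mm above the table; screw heads to 142 mm), axes as the selector's. Two slots along x, at y = +14 mm (left) and -14 mm (right), 14 mm wide, ending at x = +-27 mm; a cross slot at x = 0 (neutral), 14 mm wide, joins them past round-nosed tongues. The lever in it is 10 mm thick.
- first (a point): Near end of the left slot, in the gate plate's upper face: first gear. The others: second far right, third near right, reverse far left (locked: the lever does not go in unless it is pulled up).
- gear_shift (a joint): Swing of the lever along the selector's x, rad, + to the far end: 0 neutral, +0.285 home in a far slot, -0.285 in a near one (stopped by the slot's end). A detent draws it to neutral or home, whichever side of +-0.12 it is on; at the knob it takes 4 to 8 N out of gear and 2 to 5 N out of neutral, then it snaps on by itself. Starts in the right slot: second, neutral or third.
- gear_select (a joint): Swing of the lever sideways, rad, + to the selector's left: -0.19 in the middle of the right slot, +0.19 of the left one; the gate's walls stop it at about -0.21 and +0.21. It moves across only in neutral, against light friction (about 1 N at the knob), and stays where it is left.
- lever_lift (a joint): How far the lever is pulled up out of its seat, m: 0 down, at most 0.013; a spring holds it down with about 11 N. Pulling it up frees reverse, which is not needed here; more than 0.005 is pulled up.
- knob (a point): Centre of the black pear-shaped knob, 43 mm in diameter; it reaches 32 mm below and 25 mm above this point; below it only the thin lever. 158 mm from the pivot: with shift a and select b it lies at selector x = 158 cos(b) sin(a), y = 158 sin(b), z = 62 + 158 cos(a) cos(b) mm, so 220 mm high upright, 210 mm in gear; gears are 46 mm from neutral, slots 30 mm from the middle.
- spanner_13: combination spanner lying flat, 154 x 34 x 8 mm, origin under its centre, left of the selector; leave it
- hex_bolt: steel bolt standing on its head, 41 mm high, 20 mm wide, beyond the selector; leave it
- centre_punch: steel centre punch lying flat, 120 mm long, 12 mm thick, beyond the selector; leave it
- locking_pliers: steel locking pliers lying flat, 197 x 53 x 14 mm, right of the selector; leave them
- timber: offcut of brown timber, 170 x 40 x 20 mm, right of the pliers; leave it
- flat_tin: flat round open tin, 76 mm in diameter, 16 mm high, beyond the selector to the left; leave it

How it is judged:
On the way:
1. the lever has been pushed across neutral to the left side (value of joint gear_select above 0.05 rad and value of joint gear_shift between -0.15 and 0.15 rad), for 0.02 s.
At the end, for the whole second after the job is handed in: the lever rests in the near left slot (first), within 0.025 rad of the slot's end, at rest, let go and down in its seat (lifted less than 3 mm) (value of joint gear_shift between -0.36 and -0.26 rad and value of joint gear_select above 0.13 rad and value of joint lever_lift below 0.003 m and velocity of joint gear_shift between -0.05 and 0.05 rad/s); the robot touches nothing.
It fails at once if the lever is pulled up by more than 5 mm (value of joint lever_lift above 0.005 m).
It fails at once if the lever is forced or gripped hard (the robot pushes or squeezes it with more than 30 N) (contact force between any of the fingers, the arm and lever_lift above 30 N).
It fails at once if another thing on the table is moved by more than 15 mm (distance of any of spanner_13, hex_bolt, centre_punch, locking_pliers, timber, flat_tin from where it was at the start of the episode above 0.015 m).
It also fails if it takes over 48 s, if anything falls off the work surface, if the arm or the gripper's body presses on something with over 40 N, if the wrist force passes 120 N, or if a joint passes its speed limit or range.

## Working session

There is one attempt and no reset: what is moved stays moved. The work goes in short steps, Python scripts to look and compute and a tool call to move; the robot and the scene stay as the last step left them, time stands still between calls to the robot, and variables do not carry over. Pictures are saved under pics/ and viewed, at most 10 in all, crops included, and the job is handed in when it is done.

Besides the shell and the picture viewer there is one more tool, called after "Call:" as name(argument=value, ...), one argument or row to a line, values as JSON. send_rows: Moves the arm, as the interface text tells. Its arguments: {"type":"object","properties":{"commands":{"type":"string"},"grip_force":{"type":"number"}},"required":["commands"]}

```bash
mkdir -p pics; python3 - <<'E'
from station import readout,cams
import cv2,json
for n in("side","top"):
    s=cams.snapshot(n);cv2.imwrite(f"pics/{n}0.png",s["pixels"][:,:,::-1])
    print(n,s["intrinsics"],s["eye"],s["rotation"])
r=readout.sense();print(r["t"],r["tcp_pos"],r["tool_rot"],r["force"],r["finger_gap"])
E
```

```text
side [[524.90625773   0.         273.85572119]
 [  0.         524.90625773 210.92775296]
 [  0.           0.           1.        ]] [0.48509867 1.21079092 0.93353856] [-0.03312782  0.87552313 -0.48159347  0.02072497]
top [[477.12418619   0.         277.98672575]
 [  0.         477.12418619 214.03649783]
 [  0.           0.           1.        ]] [0.525722   0.01676873 1.22304232] [-0.70006818  0.71302238 -0.03003749  0.02452292]
0.1 [ 0.22113799 -0.58390875  0.2384325 ] [ 9.83683420e-01  1.79905479e-01  6.66883161e-06 -9.73661715e-04] [-0.27531771  0.80146938  0.35966317] 0.9999914429279256
```

View pics/top0.png

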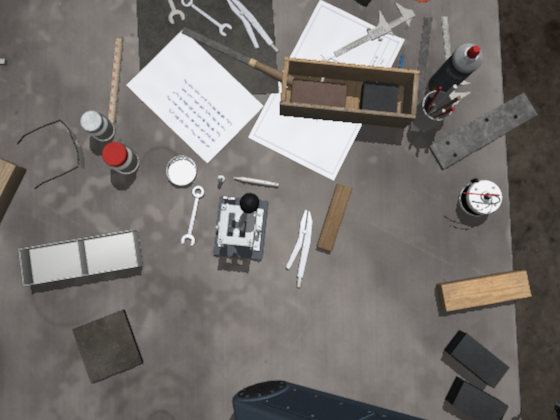

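View pics/side0.png

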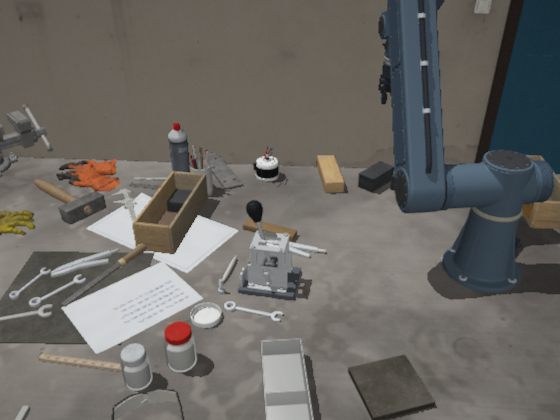

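The top view shows the selector near (240,228) and the black knob at about (250,203), far right, so the lever stands in second. In the side view the knob is at (255,211). I'll enlarge both.

```bash
python3 - <<'E'
import cv2,numpy as np
a=cv2.imread("pics/top0.png")[170:280,195:295];b=cv2.imread("pics/side0.png")[195:305,220:320]
f=lambda i:cv2.resize(i,(400,440),interpolation=cv2.INTER_CUBIC)
cv2.imwrite("pics/z0.png",np.hstack([f(a),f(b)]))
E
```

```text
(no output)
```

View pics/z0.png

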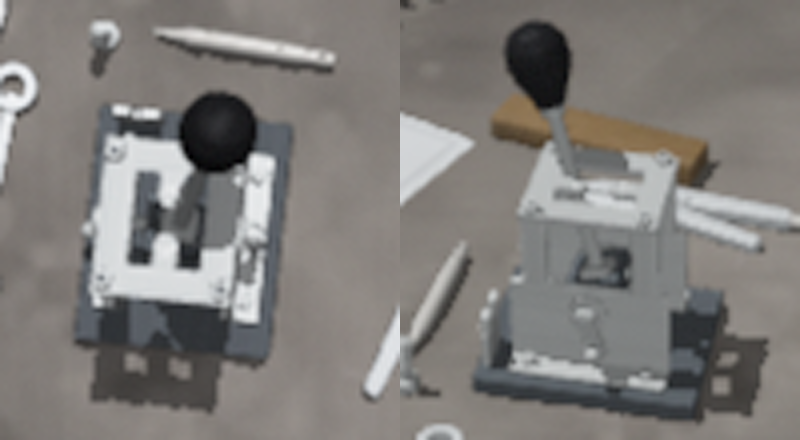

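```bash
cat > h.py <<'E'
import numpy as np
from station import readout,cams
from scipy.spatial.transform import Rotation as R
from scipy.optimize import least_squares
C={"side":(524.906,273.856,210.928,[0.48509867,1.21079092,0.93353856],[-0.03312782,0.87552313,-0.48159347,0.02072497]),
"top":(477.124,277.987,214.036,[0.525722,0.01676873,1.22304232],[-0.70006818,0.71302238,-0.03003749,0.02452292])}
def ray(n,u,v):
    f,cx,cy,e,q=C[n];return np.array(e),R.from_quat(q).apply([(u-cx)/f,(v-cy)/f,1])
def onz(n,u,v,z):
    e,d=ray(n,u,v);return e+d*(z-e[2])/d[2]
def tri(p,q):
    e1,d1=ray("top",*p);e2,d2=ray("side",*q)
    s=np.linalg.lstsq(np.c_[d1,-d2],e2-e1,rcond=None)[0]
    a,b=e1+s[0]*d1,e2+s[1]*d2;return (a+b)/2,np.linalg.norm(a-b)
def proj(n,P):
    f,cx,cy,e,q=C[n];c=R.from_quat(q).inv().apply(np.array(P)-e);return f*c[...,0]/c[...,2]+cx,f*c[...,1]/c[...,2]+cy
def knob(a,b):return .158*np.cos(b)*np.sin(a),.158*np.sin(b),.062+.158*np.cos(a)*np.cos(b)
E
python3 - <<'E'
from h import *
c=np.array([(105,103),(292,125),(270,360),(75,343)])/4+[195,170]
P=np.array([onz("top",*x,.014)[:2] for x in c])
M=np.array([(75,62),(75,-62),(-75,-62),(-75,62)])/1e3
rot=lambda t:np.array([[np.cos(t),-np.sin(t)],[np.sin(t),np.cos(t)]])
s=least_squares(lambda p:(M@rot(p[2]).T+p[:2]-P).ravel(),[.5,.1,0])
print("slab",s.x,s.fun*1e3)
k,g=tri((249.5,203),(254.5,210.5));print("knob",k,g)
print("knob in sel",rot(s.x[2]).T@(k[:2]-s.x[:2]),"expected",knob(.285,-.19))
# gate holes: left slot in top crop far(147,172) near(140,263) edges
for x in((147,172),(140,263),(115,150),(104,287),(220,292)):print(onz("top",x[0]/4+195,x[1]/4+170,.137))
E
```

```text
slab [ 0.58520528  0.09986778 -0.12105869] [-1.30520664  2.2712965  -0.07463275 -2.01874647 -0.31032709 -0.30355222
  1.69016648  0.05100219]
knob [0.62850079 0.06858224 0.20642689] 0.0010959489191727952
knob in sel [ 0.04675679 -0.02582807] expected (np.float64(0.04362345364926751), np.float64(-0.029839705406287092), np.float64(0.21089790553589466))
[0.61390539 0.11295996 0.137     ]
[0.5620945  0.11751293 0.137     ]
[0.62683418 0.13107393 0.137     ]
[0.54885184 0.13808182 0.137     ]
[0.54480105 0.07230096 0.137     ]
```

The lever is in second. The selector origin is about (0.586, 0.1005) with yaw about -0.10. I'll use the shut fingers as a poker and align tool x with selector x.

Call:
send_rows(
  commands="0 0 0 -0.5 0.945;0 0 0 -0.5 0.945;0 0 0 -0.5 0.945;0 0 0 -0.5 0.945;0 0 0 -0.5 0.945;0 0 0 -0.5 0.945;0 0 0 -0.5 0.945;0 0.6 -1 0 0;0 0.6 -1 0 0;0 0.6 -1 0 0;0 0.6 -1 0 0;0 0.6 -1 0 0;0 0.6 -1 0 0;0 0.6 -1 0 0;0 0.6 -1 0 0;0 0.6 -1 0 0;0 0.6 -1 0 0;0 0.6 -1 0 0;0 0.6 -1 0 0;0 0.6 -1 0 0",
  grip_force=20,
)

```text
t: 1.77
tcp_pos: [0.4028, -0.3401, 0.3089]
tool_rot: [0.999, -0.05, -0.0, -0.0]
force: [0.4, 0.0, -0.5]
finger_gap: -0.002
gripper_force: 0.0
```

Call:
send_rows(
  commands="0 0.6 -1 0 0;0 0.6 -1 0 0;0 0.6 -1 0 0;0 0.6 -1 0 0;0 0.6 -1 0 0;0 0.6 -1 0 0;0 0.6 -1 0 0;0 0.6 -1 0 0;0 0.6 -1 0 0;0 0.6 -1 0 0;0 0.6 -1 0 0;0 0.6 -1 0 0;0 0.6 -1 0 0;0 0.6 -1 0 0;0 0.6 -1 0 0;0 0.6 -1 0 0;0 0.6 -1 0 0;0 0.6 -1 0 0;0 0 0 0 0;0 0 0 0 0",
)

```text
t: 3.43
tcp_pos: [0.6532, -0.0037, 0.3084]
tool_rot: [0.999, -0.049, -0.001, 0.0]
force: [-0.5, -1.2, -1.1]
finger_gap: -0.0
gripper_force: 0.0
```

```bash
cat >> h.py <<'E'
O=np.array([.5862,.1005]);Y=-.10
def sel(P):
    c,s=np.cos(Y),np.sin(Y);d=np.array(P)[:2]-O;return np.round([c*d[0]+s*d[1],-s*d[0]+c*d[1],P[2]],4)
def st():
    r=readout.sense();x=R.from_quat(r["tool_rot"]).as_matrix()[:,0]
    print(round(r["t"],2),"sel",sel(r["tcp_pos"]),"heading",np.arctan2(x[1],x[0]).round(3),"F",np.round(r["force"],1),"gap",round(r["finger_gap"],2))
E
python3 -c "
from h import *
st()"
```

```text
3.43 sel [ 0.0771 -0.097   0.3084] heading -0.098 F [-0.5 -1.2 -1.1] gap -0.0
```

Call:
send_rows(
  commands="0 0.5 -0.86 0 0;0 0.5 -0.86 0 0;0 0.5 -0.86 0 0;0 0.5 -0.86 0 0;0 0 0.86 0 0;0 0 0.86 0 0;0 0 0.86 0 0;0 0 0.86 0 0;0 0 0.86 0 0;0 0 0.86 0 0;0 0 0 0 0;0 0 0 0 0",
)

```text
t: 4.43
tcp_pos: [0.6886, -0.046, 0.3093]
tool_rot: [0.999, -0.052, -0.0, 0.0]
force: [0.4, -0.8, 0.0]
finger_gap: 0.003
gripper_force: 0.0
```

```bash
cat >> h.py <<'E'
def pic(n):
    import cv2
    a=cams.snapshot("top")["pixels"][160:270,190:290,::-1];b=cams.snapshot("side")["pixels"][170:280,205:305,::-1]
    f=lambda i:cv2.resize(i,(400,440),interpolation=cv2.INTER_CUBIC)
    cv2.imwrite(f"pics/{n}.png",np.hstack([f(a),f(b)]))
E
python3 -c "
from h import *
st();pic('z1')"
```

```text
4.43 sel [ 0.1165 -0.1355  0.3093] heading -0.104 F [ 0.4 -0.8  0. ] gap 0.0
```

View pics/z1.png

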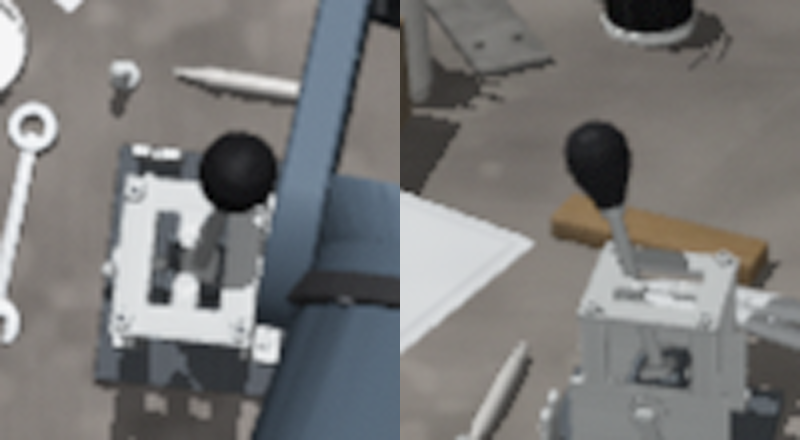

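I put the descent values in the dy column, so the tool only moved sideways to y = -0.135 and nothing was touched. The knob is still in second. Correcting that now.

Call:
send_rows(
  commands="0 0 -0.9 0 0;0 0 -0.9 0 0;0 0 -0.9 0 0;0 0 -0.9 0 0;0 0 -0.9 0 0;0 0 -0.9 0 0;0 0 0 0 0;0 0 0 0.86 0;0 0 0 0.86 0;0 0 0 0.86 0;0 0 0 0.86 0;0 0 0 0.86 0;0 0 0 0.86 0;0 0 0 0 0;0 0 0 0 0",
)

```text
t: 5.78
tcp_pos: [0.6996, 0.0644, 0.2052]
tool_rot: [0.999, -0.05, -0.001, 0.0]
force: [-0.5, 0.5, -0.1]
finger_gap: 0.002
gripper_force: 0.0
```

```bash
python3 -c "
from h import *
st();pic('z2')"
```

```text
5.78 sel [ 0.1165 -0.0246  0.2052] heading -0.1 F [-0.5  0.5 -0.1] gap 0.0
```

View pics/z2.png

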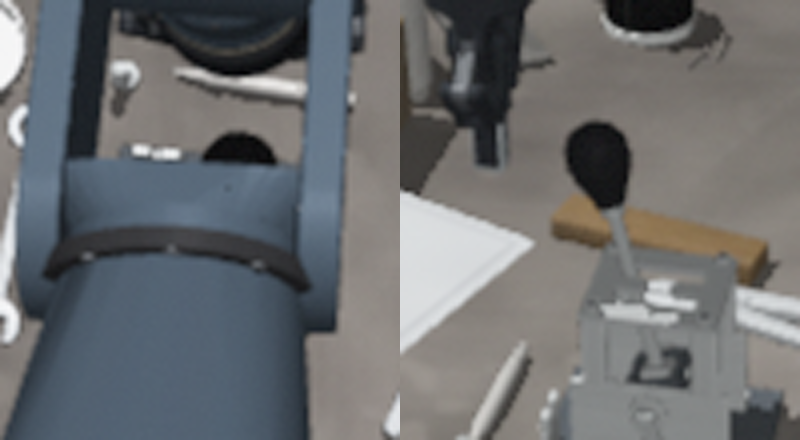

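The fingertip (side crop, 490,165) is on the far side of the knob (598,158). I'll lower it a little and push toward me.

Call:
send_rows(
  commands="0 0 0 0.3 0;0 -0.5 0.1 0 0;0 -0.5 0.1 0 0;0 -0.4 0 0 0;0 -0.2 0 0 0;0 -0.15 0 0 0;0 -0.15 0 0 0;0 -0.15 0 0 0;0 0 0 0 0",
)

```text
t: 6.63
tcp_pos: [0.66, 0.0646, 0.2008]
tool_rot: [0.999, -0.05, 0.001, 0.0]
force: [2.1, -0.1, 0.0]
finger_gap: -0.002
gripper_force: 0.7
```

Call:
send_rows(
  commands="0 -0.15 0 0 0;0 -0.15 0 0 0;0 -0.15 0 0 0;0 -0.15 0 0 0",
)

```text
t: 6.97
tcp_pos: [0.6488, 0.0656, 0.2012]
tool_rot: [0.999, -0.05, 0.002, 0.0]
force: [4.7, -1.6, 3.9]
finger_gap: -0.003
gripper_force: 2.5
```

```bash
python3 -c "
from h import *
st()"
```

```text
6.97 sel [ 0.0658 -0.0285  0.2012] heading -0.1 F [ 4.7 -1.6  3.9] gap -0.0
```

Call:
send_rows(
  commands="0 -0.15 0 0 0;0 -0.15 0 0 0;0 -0.15 0 0 0;0 -0.15 0 0 0;0 0 0 0 0",
)

```text
t: 7.38
tcp_pos: [0.6381, 0.0664, 0.2021]
tool_rot: [0.999, -0.05, 0.004, 0.0]
force: [7.3, -2.1, 4.6]
finger_gap: 0.004
gripper_force: 3.7
```

Call:
send_rows(
  commands="0 -0.15 0 0 0;0 -0.15 0 0 0;0 -0.15 0 0 0;0 -0.15 0 0 0;0 0 0 0 0",
)

```text
t: 7.8
tcp_pos: [0.6285, 0.0671, 0.2034]
tool_rot: [0.999, -0.05, 0.007, 0.001]
force: [9.7, -3.1, 6.8]
finger_gap: -0.0
gripper_force: 5.1
```

```bash
python3 -c "
from h import *
st();pic('z3')"
```

```text
7.8 sel [ 0.0454 -0.029   0.2034] heading -0.1 F [ 9.7 -3.1  6.8] gap -0.0
```

View pics/z3.png

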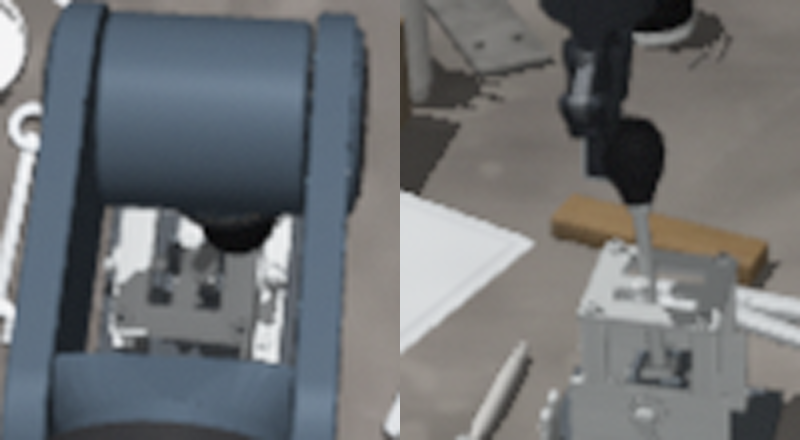

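```bash
python3 -c "
from h import *
c,s=np.cos(Y),np.sin(Y)
for b in(-.19,.19):
  for a in(.285,.2,.12,.1,.05,0,-.285):
    k=knob(a,b);P=np.array([O[0]+c*k[0]-s*k[1],O[1]+s*k[0]+c*k[1],k[2]]);print(b,a,round(k[0],4),np.round(proj('side',P),1),np.round(proj('top',P),1))
st()"
```

```text
-0.19 0.285 0.0436 [255.1 208.6] [250.4 203.9]
-0.19 0.2 0.0308 [259.9 208. ] [249.8 209.7]
-0.19 0.12 0.0186 [264.5 207.8] [249.3 215.4]
-0.19 0.1 0.0155 [265.7 207.8] [249.1 216.8]
-0.19 0.05 0.0078 [268.6 207.9] [248.8 220.5]
-0.19 0 0.0 [271.6 208.1] [248.5 224.1]
-0.19 -0.285 -0.0436 [288.3 211.7] [246.9 244.8]
0.19 0.285 0.0436 [250.1 221.1] [222.5 201.6]
0.19 0.2 0.0308 [255.1 220.6] [221.8 207.4]
0.19 0.12 0.0186 [259.9 220.4] [221.2 213.1]
0.19 0.1 0.0155 [261.1 220.4] [221.  214.5]
0.19 0.05 0.0078 [264.2 220.5] [220.7 218.2]
0.19 0 0.0 [267.2 220.7] [220.3 221.8]
0.19 -0.285 -0.0436 [284.6 224.5] [218.8 242.5]
7.9 sel [ 0.0457 -0.029   0.2033] heading -0.1 F [ 9.8 -3.   6.9] gap 0.0
```

The knob is at side pixel (264,209), which gives shift ≈ 0.125, close to the snap point. I'll continue in small steps.

Call:
send_rows(
  commands="0 -0.12 0 0 0;0 -0.12 0 0 0;0 0 0 0 0;0 0 0 0 0",
)

```text
t: 8.23
tcp_pos: [0.6161, 0.069, 0.1989]
tool_rot: [0.999, -0.05, -0.003, -0.0]
force: [-0.4, 0.2, -0.5]
finger_gap: -0.001
gripper_force: 0.0
```

```bash
cat >> h.py <<'E'
def dark():
    import cv2
    g=cams.snapshot("side")["pixels"].max(2);return g
E
python3 -c "
from h import *
st()"
```

```text
8.23 sel [ 0.0329 -0.0283  0.1989] heading -0.1 F [-0.4  0.2 -0.5] gap -0.0
```

It snapped into neutral and the force is zero. Now I'll go round to the right side of the knob.

Call:
send_rows(
  commands="0 0.7 0 0 0;0 0.7 0 0 0;0 0.7 0 0 0;0 0 0.9 -0.2 0;0 0 0.9 -0.2 0;0 0 0.9 0 0;0 0 0.9 0 0;0 -0.94 0 0 0;0 -0.94 0 0 0;0 -0.94 0 0 0;0 -0.94 0 0 0;0 0 0 0 0;0 0 0 0 0",
)

```text
t: 9.32
tcp_pos: [0.5765, 0.001, 0.2072]
tool_rot: [0.999, -0.05, -0.002, -0.0]
force: [0.4, 0.2, 0.0]
finger_gap: 0.001
gripper_force: 0.0
```

```bash
python3 -c "
from h import *
st();pic('z4')"
```

```text
9.32 sel [ 2.000e-04 -1.000e-01  2.072e-01] heading -0.1 F [0.4 0.2 0. ] gap 0.0
```

View pics/z4.png

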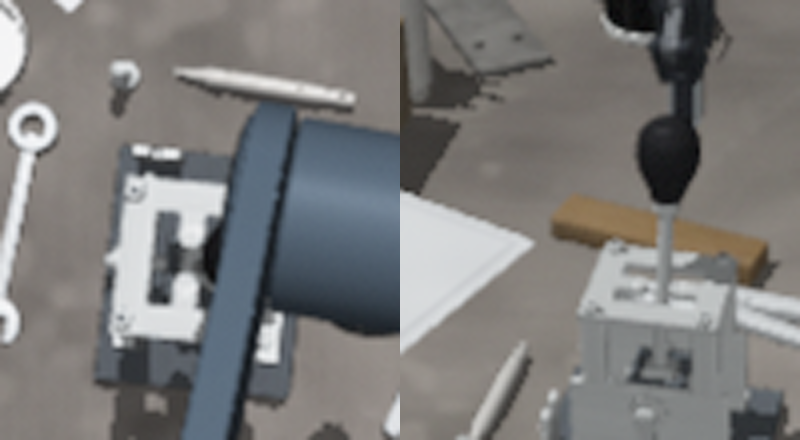

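The knob is in neutral (side pixel (272,208)) and the finger is behind it, on the right. Pushing left.

Call:
send_rows(
  commands="0 0 -0.5 0 0;0 0 -0.5 0 0;0 0 -0.4 0 0;0 0 -0.25 0 0;0 0 -0.25 0 0;0 0 -0.25 0 0;0 0 -0.25 0 0;0 0 -0.25 0 0;0 0 0 0 0",
)

```text
t: 10.17
tcp_pos: [0.5839, 0.054, 0.2082]
tool_rot: [0.999, -0.05, 0.0, -0.0]
force: [0.3, -0.9, 0.5]
finger_gap: 0.002
gripper_force: 0.4
```

Call:
send_rows(
  commands="0 0 -0.25 0 0;0 0 -0.25 0 0;0 0 -0.25 0 0;0 0 -0.25 0 0;0 0 -0.25 0 0;0 0 -0.25 0 0;0 0 0 0 0",
)

```text
t: 10.75
tcp_pos: [0.5866, 0.0842, 0.208]
tool_rot: [0.999, -0.05, -0.0, -0.0]
force: [-0.0, 0.0, 0.2]
finger_gap: -0.005
gripper_force: 0.2
```

```bash
python3 -c "
from h import *
st();pic('z5')"
```

```text
10.75 sel [ 0.0021 -0.0162  0.208 ] heading -0.099 F [-0.   0.   0.2] gap -0.01
```

View pics/z5.png

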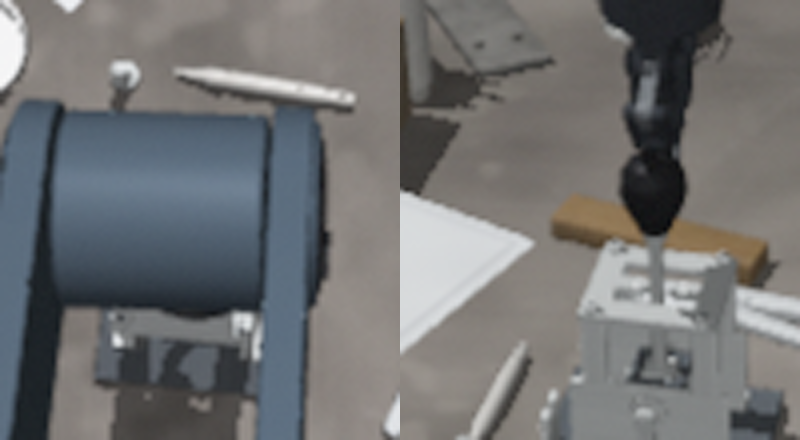

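The knob is at side pixel (268,217), about 3/4 of the way across. I'll push until the force shows the slot wall.

Call:
send_rows(
  commands="0 0 -0.2 0 0;0 0 -0.2 0 0;0 0 -0.1 0 0;0 0 0 0 0",
)

```text
t: 11.18
tcp_pos: [0.5876, 0.0934, 0.208]
tool_rot: [0.999, -0.05, -0.0, -0.0]
force: [-0.0, -0.6, -0.5]
finger_gap: -0.001
gripper_force: 0.2
```

Call:
send_rows(
  commands="0 0 -0.1 0 0;0 0 -0.1 0 0;0 0 0 0 0",
)

```text
t: 11.43
tcp_pos: [0.5881, 0.0972, 0.208]
tool_rot: [0.999, -0.05, -0.0, -0.0]
force: [-0.1, -0.3, 0.1]
finger_gap: -0.003
gripper_force: 0.3
```

Call:
send_rows(
  commands="0 0 -0.1 0 0;0 0 -0.05 0 0;0 0 0 0 0",
)

```text
t: 11.68
tcp_pos: [0.5884, 0.1, 0.2081]
tool_rot: [0.999, -0.05, -0.0, -0.0]
force: [0.2, -0.5, 0.1]
finger_gap: -0.0
gripper_force: 0.3
```

```bash
python3 -c "
from h import *
st();pic('z6')"
```

```text
11.68 sel [ 2.200e-03 -2.000e-04  2.081e-01] heading -0.1 F [ 0.2 -0.5  0.1] gap -0.0
```

View pics/z6.png

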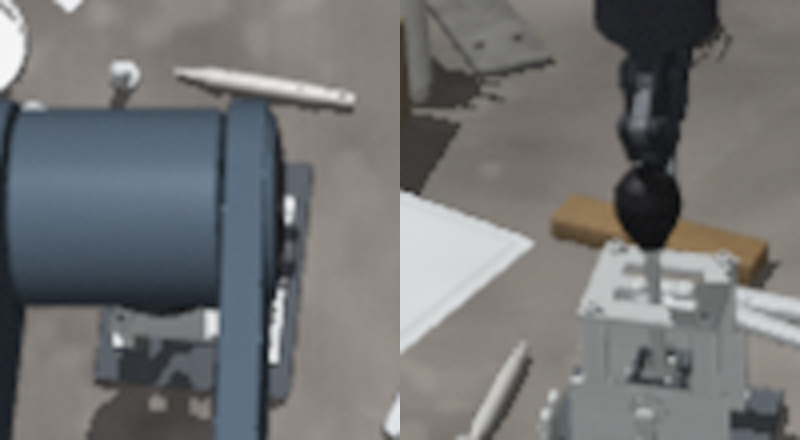

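The knob is at side pixel (267,221), so select ≈ 0.19 and it's in line with the left slot. Now I'll go round to the far side.

Call:
send_rows(
  commands="0 0 0.7 0 0;0 0 0.7 0 0;0 0 0.7 0 0;0 0.95 0 0 0;0 0.95 0 0 0;0 0.95 0 0 0;0 0.95 0 0 0;0 0 -0.9 0.2 0;0 0 -0.9 0.2 0;0 0 -0.9 0 0;0 0 -0.9 0 0;0 0 0 0 0;0 0 0 0 0",
)

```text
t: 12.87
tcp_pos: [0.6669, 0.1212, 0.2]
tool_rot: [0.999, -0.05, -0.0, 0.0]
force: [0.2, 0.1, 0.0]
finger_gap: -0.002
gripper_force: 0.0
```

```bash
python3 -c "
from h import *
st()"
```

```text
12.87 sel [0.0783 0.0287 0.2   ] heading -0.1 F [0.2 0.1 0. ] gap -0.0
```

Call:
send_rows(
  commands="0 -0.5 0 0 0;0 -0.5 0 0 0;0 -0.5 0 0 0;0 -0.5 0 0 0;0 -0.2 0 0 0;0 -0.15 0 0 0;0 -0.15 0 0 0;0 0 0 0 0",
)

```text
t: 13.53
tcp_pos: [0.6178, 0.1262, 0.2005]
tool_rot: [0.999, -0.05, 0.001, 0.0]
force: [1.0, -0.2, 0.1]
finger_gap: 0.0
gripper_force: 0.7
```

Call:
send_rows(
  commands="0 -0.15 0 0 0;0 -0.15 0 0 0;0 -0.15 0 0 0;0 -0.15 0 0 0;0 0 0 0 0",
)

```text
t: 13.95
tcp_pos: [0.6064, 0.1284, 0.2009]
tool_rot: [0.999, -0.05, 0.002, -0.0]
force: [5.7, -1.1, 2.4]
finger_gap: 0.0
gripper_force: 2.6
```

```bash
python3 -c "
from h import *
st()"
```

```text
13.95 sel [0.0173 0.0298 0.2009] heading -0.1 F [ 5.7 -1.1  2.4] gap 0.0
```

Call:
send_rows(
  commands="0 -0.15 0 0 0;0 -0.15 0 0 0;0 0 0 0 0;0 0 0 0 0",
)

```text
t: 14.28
tcp_pos: [0.5971, 0.1292, 0.1991]
tool_rot: [0.999, -0.05, -0.003, 0.0]
force: [-1.3, -0.2, -0.9]
finger_gap: 0.001
gripper_force: 0.0
```

```bash
python3 -c "
from h import *
st()"
```

```text
14.28 sel [0.0079 0.0297 0.1991] heading -0.1 F [-1.3 -0.2 -0.9] gap 0.0
```

It snapped. I'll follow gently to make sure it is fully home.

Call:
send_rows(
  commands="0 -0.2 0 0 0;0 -0.2 0 0 0;0 -0.2 0 0 0;0 -0.15 0 0 0;0 -0.1 0 0 0;0 -0.05 0 0 0;0 0 0 0 0",
)

```text
t: 14.87
tcp_pos: [0.5811, 0.1308, 0.2002]
tool_rot: [0.999, -0.05, -0.0, -0.0]
force: [-0.8, -1.0, 0.5]
finger_gap: 0.003
gripper_force: 0.0
```

Call:
send_rows(
  commands="0 -0.05 0 0 0;0 -0.05 0 0 0;0 0 0 0 0",
)

```text
t: 15.12
tcp_pos: [0.5793, 0.1309, 0.2001]
tool_rot: [0.999, -0.05, -0.0, -0.0]
force: [-0.5, 0.8, -0.5]
finger_gap: -0.002
gripper_force: 0.0
```

Call:
send_rows(
  commands="0 -0.08 0 0 0;0 -0.08 0 0 0;0 0 0 0 0",
)

```text
t: 15.37
tcp_pos: [0.5777, 0.131, 0.2002]
tool_rot: [0.999, -0.05, 0.002, 0.0]
force: [4.4, -0.9, -2.9]
finger_gap: -0.002
gripper_force: 2.2
```

```bash
python3 -c "
from h import *
st()"
```

```text
15.37 sel [-0.0115  0.0295  0.2002] heading -0.1 F [ 4.4 -0.9 -2.9] gap -0.0
```

Contact is firm at the expected end stop (TCP x = -0.0115). I'll retreat to the far side and then up and away, so I can look.

Call:
send_rows(
  commands="0 0.4 0 0 0;0 0.8 0 0 0;0 0.9 0 0 0;0 0.9 0 0 0;0 0.9 0 -0.3 0;0 0 0 -0.9 0;0 0 0 -0.9 0;0 0 0 -0.9 0;0 0 0 -0.9 0;0 0 0 -0.9 0;0 0 0.9 -0.3 0;0 0 0.9 0 0;0 0 0.9 0 0;0 0 0.9 0 0;0 0 0.9 0 0;0 0 0.9 0 0;0 0 0.9 0 0;0 0 0.9 0 0;0 0 0.9 0 0;0 0 0.9 0 0",
)

```text
t: 17.03
tcp_pos: [0.6353, -0.0562, 0.302]
tool_rot: [0.999, -0.05, -0.001, -0.0]
force: [0.6, 0.4, 0.6]
finger_gap: 0.001
gripper_force: 0.0
```

Call:
send_rows(
  commands="0 0 0.9 0 0;0 0 0.9 0 0;0 0 0.9 0 0;0 0 0 0 0;0 0 0 0 0",
)

```text
t: 17.45
tcp_pos: [0.6301, -0.1098, 0.3019]
tool_rot: [0.999, -0.051, -0.001, -0.001]
force: [-0.1, -0.2, -0.1]
finger_gap: -0.002
gripper_force: 0.0
```

```bash
python3 -c "
from h import *
st();pic('z7')"
```

```text
17.45 sel [ 0.0647 -0.2049  0.3019] heading -0.102 F [-0.1 -0.2 -0.1] gap -0.0
```

View pics/z7.png

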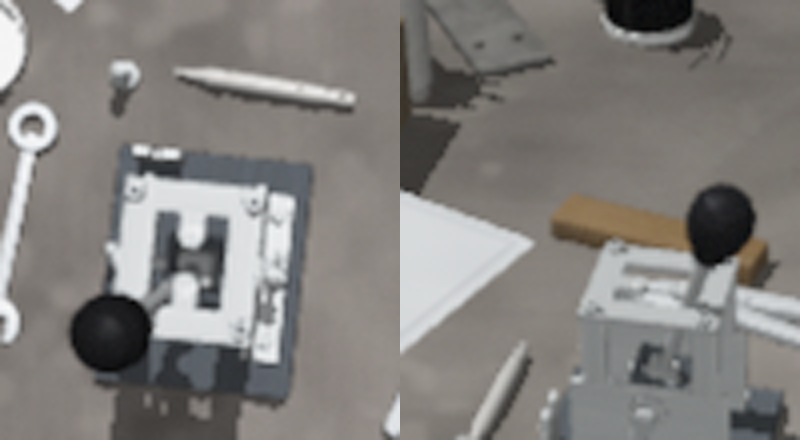

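The knob is at top pixel (217.8,243) and side pixel (285,225). First gear home predicts (218.8,242.5) and (284.6,224.5), so the lever is home in first, and the spanner, bolt and punch seen beside it have not moved.

```bash
python3 -c "
from station import sign_off
print(sign_off())"
```

```text
the job is handed in; nothing more can be done
None
```

The lever was pushed out of second, across neutral and home into first. Both cameras showed it within about 1 pixel of first before I handed the job in; no verdict came back.

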